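# Level a rocking display plinth with its screw foot

### The arm

A 6-joint arm with a two-finger parallel gripper is mounted at the origin on a cart in front of the work surface, level with it; the furniture and walls round the work are solid. World frame = base frame: x ahead of the robot, y to its left, z up, the work surface at z = 0. Lengths are in m, angles in rad, forces in N, time in s.
With the tool pointing down it reaches from about 0.35 to 0.975 m from the base axis. Payload 4.9 kg.
Tool frame: the origin (TCP) lies between the finger pads; the fingertips stand 17 mm ahead of it and the grasp point (between the pads) lies 2 mm behind it (manip.nose_length is the distance from the TCP to the fingertips, in m); z points along the fingers, y is the line along which they close (so a half turn about z gives the same grasp; the last joint's range is limited). The gripper opens to 85 mm and grips with 20 to 120 N. Pads are 22 mm wide; open, the fingers measure 114 mm over their backs; the gripper's body (76 mm by 85 mm) begins 54 mm behind the grasp point. The pads swing forward as they close: fully open they stand 13 mm farther back than shut.
Start: joints at [-1.464, 0.053, 1.613, -0, 1.476, -0.119], TCP at [0.14, -0.609, 0.248] pointing down, gripper open.
Joint ranges: [-3.01, 3.01], [-1.01, 2.22], [0.06, 2.58], [-1.02, 4.17], [0.09, 2.62], [-3.14, 3.14]. Speed limits (rad/s): [2.57, 2.57, 3.14, 3.14, 3.14, 3.14].

### API

Orientations are given as a unit quaternion [w, x, y, z].
In Python, from plant import manip gives the robot as it stands. The module is installed in compiled form; this text tells all that it offers.
- The arm moves only by the tool apply_moves, never from a script. Its argument "moves" is a list of rows, each a list of 3 entries, a list of its own where there are three numbers: the turn, a rotation vector about the tool's x, y, z in rad, then the shift along the tool's x, y, z in cm, then the closure, from -1 (fully open) to 1 (shut), so that 0 is half open. A call has 1 to 20 rows; each row is the pose to reach, as a shift and turn from the pose commanded when the call began, along the tool's axes at that moment; what a row does not reach only later rows make up. A row lasts 1/10 s, in which the tool goes at most 50 mm and 8.59 degrees, less where a joint would pass 70% of its speed; a pose out of reach is approached as far as the arm can. A call with a gripper value outside its range is refused whole. The fingers move at their own pace and stop on an object; the grip force is fixed at half the most. Time passes only in rows, so rows that repeat a pose let the fingers close. It gives the time, the measured TCP pose, the force, the opening and the grip force at its end, in the units of the state.
- manip.state(): the state, without advancing time (a new reading comes with each control period).
- manip.grab_frame(name): name is "scene" or "top" or "wrist"; returns a dict with "image" (384x512x3 uint8, red, green, blue), "K" (3x3 intrinsics, pixels), "k1" (the pictures are not rectified: a ray, as slopes to the right and down, at radius r is drawn at 1 + k1 r^2 times it, then the intrinsics apply), "rvec" (rotation vector, rad) and "tvec" (3), from world to camera coordinates, as OpenCV has them. Camera axes: x right, y down, z forward; pixel columns grow to the right and rows downward; lengths in m; the calibration is good to about 2 mm. A picture is of the moment at which its call begins. There is no depth.
- manip.job_done(): hands the job in; it is judged then, once.
Trained networks look in a picture, given as the dict that the camera call returned (one of the last four; its "shot" number tells which), for a name from the list of things; names that differ only in an ending like _2 or _b are one class to them, and where a whole thing is asked for, a point or a joint stands for the part that bears it (a point fixed in the world has none). Each returns a list of dicts, best first, with "score" (0 to 1); they miss things now and then, are a little off and sometimes report something else, mostly with a low value. They report only what shows in the picture. A call takes as long as a camera call. They do not tell look-alikes from the thing itself.
- manip.look_for(picture, label): "location" ([x, y, z] in m, in the coordinates of the camera as it stood for that picture, good to about 4 mm: the middle of the surface that is visible of it).
- manip.silhouettes(picture, label): "pixels" (384x512 bool, what is visible of it).
- manip.spot_point(picture, label): "location" ([x, y, z] in m, in the coordinates of the camera as it stood for that picture, good to about 4 mm: a listed point, or the origin of a listed thing).
The state is a dict: "time": time; "joint_pos": joint angles; "joint_vel": joint speeds; "joint_efforts": joint torques, N m; "tool_pos": TCP position; "tool_rot": TCP orientation; "contact_force": force on the tool from outside, world axes, zero at the start; "ft_torque": the same for the moment, N m; "gripper_width": opening from 0.0 (shut) to 1.0 (fully open); "grasp_force": force on a finger pad.
Only numpy, scipy, OpenCV 4.12 (cv2) and the standard library are available. Lean on these libraries where they do the work, as an engineer would, in place of code of your own. Each camera call takes 0.05 s, during which the arm holds its last target. There are 200 camera calls.

### The job

The round display plinth leans and rocks because its one screw foot is screwed up too far. Turn the square-headed foot screw clockwise, letting go and taking hold of it afresh as often as needed, until the plinth stands level and firm on all four feet. Leave the plinth where it is with the little cup standing on it, and don't disturb the bell beside it.

Things in the scene. Friction and masses are not known exactly. Their poses are not given: they have to be found in the camera images.
- plinth: loose round wooden board, 200 mm across, 22 thick, top 46 mm above the table when level, 1.3 kg. Origin: board's centre, in the plane of the fixed feet's soles (on the table when level); z normal to the board. Feet on a circle of 82 mm radius: fixed ones at local +x, +y, -x, screw foot at -y. With that foot too short the board leans down over it, about 0.02 rad per rad of screw still to turn.
- screw_head (a point): centre of the steel square head on the foot screw: 28 x 28 mm across flats, 30 mm high, about 76 mm above the table, at the plinth's local -y rim, its underside 10 mm or more above the board. z: the screw's axis; x, y square to the flats, turning with it. Turned clockwise from above, the foot goes down and the board over it rises 1.6 mm per rad (10 mm a turn); the head keeps its height.
- foot_screw (a joint): angle of the foot screw in rad, growing clockwise as seen from above; 0 when the screw foot is as long as the three fixed feet, negative when too short. Starts between -5.0 and -3.4; stops at -5.8 and +2.4. Light friction of 0.04 N m; it stays where it is left and can be turned back.
- cup: small green carved cup, 64 mm across and 50 mm high, loose, standing on the plinth's top near its middle, on the side away from the screw; origin at the centre of its underside, z up.
- bell: little yellow clay bell, 42 mm across and 59 mm high, loose on the table beside the plinth, about 150 mm from the plinth's centre on the side away from the screw; origin at the centre of its underside, z up.
There are look-alikes about, which are no part of the job. Leave any turquoise look-alike of the cup alone.

How it is judged:
By the outcome, as a careful person would: the job done as asked, in the order asked, and still so for the second after the job is handed in, with the robot touching nothing.
It also fails if it takes over 61 s, if anything falls off the work surface, if the arm or the gripper's body presses on something with over 40 N, if the wrist force passes 120 N, or if a joint passes its speed limit or range.

## Working session

There is one attempt and no reset: what is moved stays moved. The work goes in short steps, Python scripts to look and compute and a tool call to move; the robot and the scene stay as the last step left them, time stands still between calls to the robot, and variables do not carry over. Pictures are saved under pics/ and viewed, at most 10 in all, crops included, and the job is handed in when it is done.

Besides the shell and the picture viewer there is one more tool, called in YAML: its name, and indented under it one key for each argument. apply_moves: Moves the arm, as the interface text tells. Its arguments: {"type":"object","properties":{"moves":{"type":"array"}},"required":["moves"]}

```bash
mkdir -p pics; cat > h.py <<'E'
import numpy as np, cv2
from scipy.spatial.transform import Rotation as R
from plant import manip
def w(p,f): return R.from_rotvec(np.ravel(f["rvec"])).inv().apply(np.array(p)-np.ravel(f["tvec"]))
def save(f,n): cv2.imwrite(f"pics/{n}.png",f["image"][:,:,::-1])
def pt(f,l,fn="spot_point"):
    for d in getattr(manip,fn)(f,l)[:3]: print(l,fn,round(d["score"],2),w(d["location"],f).round(4))
E
python3 - <<'E'
from h import *
for c in ["scene","top"]:
    f=manip.grab_frame(c); save(f,c+"0"); print(c)
    for l in ["plinth","screw_head","cup","bell"]: pt(f,l)
s=manip.state(); print(s["time"],s["tool_pos"],s["tool_rot"],s["contact_force"])
a=np.hstack([cv2.imread("pics/scene0.png"),cv2.imread("pics/top0.png")]); cv2.imwrite("pics/a.png",cv2.resize(a,(800,300)))
E
```

```text
scene
plinth spot_point 0.64 [0.4269 0.3324 0.0023]
screw_head spot_point 0.76 [0.3701 0.2594 0.076 ]
cup spot_point 0.8 [ 0.4491  0.6661 -0.003 ]
bell spot_point 0.51 [ 0.5234  0.4472 -0.0019]
top
plinth spot_point 0.77 [4.240e-01 3.325e-01 4.000e-04]
screw_head spot_point 0.83 [0.3648 0.262  0.0717]
cup spot_point 0.96 [ 4.482e-01  6.677e-01 -2.000e-04]
cup spot_point 0.72 [0.4341 0.3501 0.0476]
bell spot_point 0.72 [0.5249 0.4517 0.0027]
0.5 [ 0.13991795 -0.60911479  0.24825797] [-2.55835870e-05  9.93634807e-01  1.12649321e-01 -4.53516704e-06] [ 0.41490734 -0.56053856  0.03991953]
```

View pics/a.png

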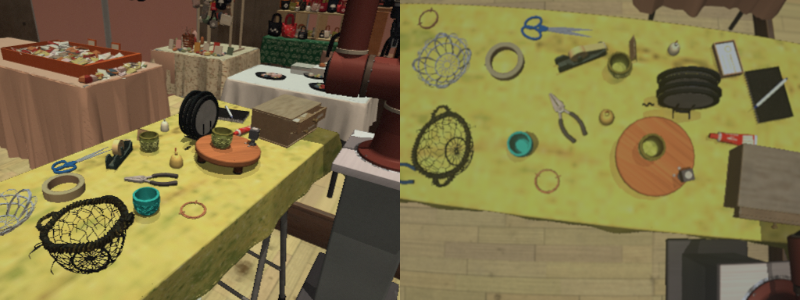

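```bash
cat >> h.py <<'E'
def px(f,P):
    P=np.atleast_2d(P)
    c=R.from_rotvec(np.ravel(f["rvec"])).apply(P)+np.ravel(f["tvec"]); s=c[:,:2]/c[:,2:]
    s=s*(1+f["k1"]*(s**2).sum(1,keepdims=True)); return s@f["K"][:2,:2].T+f["K"][:2,2]
def rows(wps,base=None):
    """wps: (x,y,z,yaw of tool x) tool straight down -> rows from present commanded (measured) pose"""
    s=manip.state(); q=np.array(s["tool_rot"]); r0=R.from_quat(q[[1,2,3,0]])
    for x,y,z,a in wps:
        r=R.from_matrix(np.array([[np.cos(a),np.sin(a),0],[np.sin(a),-np.cos(a),0],[0,0,-1]]))
        print((r0.inv()*r).as_rotvec().round(3), (r0.inv().apply(np.array([x,y,z])-s["tool_pos"])*100).round(2))
E
python3 - <<'E'
from h import *
f=manip.grab_frame("top"); print(f["K"],f["k1"],f["tvec"],f["rvec"])
print(px(f,[[.367,.261,.09],[.42,.332,.046]]))
g=manip.grab_frame("scene")
a=cv2.resize(f["image"][130:290,272:512,::-1],None,fx=3.3,fy=3.3,interpolation=cv2.INTER_CUBIC)[:290*2,:792]
cv2.imwrite("pics/b.png",a)
a=cv2.resize(g["image"][110:250,220:430,::-1],None,fx=3.8,fy=3.8,interpolation=cv2.INTER_CUBIC); cv2.imwrite("pics/c.png",a)
E
```

```text
[[471.65339283   0.         258.70958525]
 [  0.         471.65339283 201.02389549]
 [  0.           0.           1.        ]] -0.16961409260300186 [0.45735758 0.421531   0.8834521 ] [ 2.15767405 -2.13716514  0.1671992 ]
[[369.15516472 224.54046431]
 [326.48445309 198.95372894]]
```

View pics/b.png

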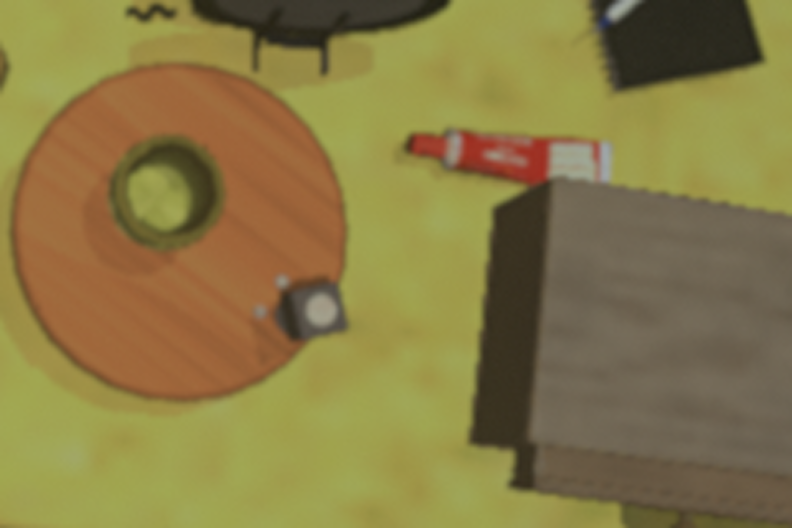

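View pics/c.png

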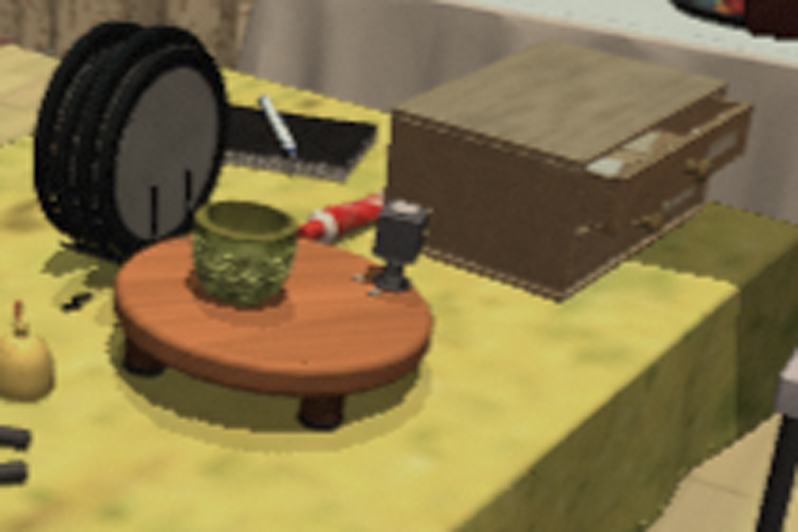

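```bash
python3 - <<'E'
from h import *
n=18
wps=[]
for i in range(1,n+1):
    t=i/n; a=-1.345+t*(1.345+.30); r=.625-.125*t
    wps.append((r*np.cos(a),r*np.sin(a),.25+.05*min(1,4*t),.226+2.5*t))
rows(wps)
E
```

```text
[ 0.    -0.    -0.139] [ 5.64 -0.95 -1.28]
[ 0.    -0.    -0.278] [11.11 -2.41 -2.39]
[ 0.    -0.    -0.417] [16.36 -4.34 -3.5 ]
[ 0.    -0.    -0.556] [21.35 -6.72 -4.61]
[ 0.    -0.    -0.695] [26.04 -9.53 -5.17]
[ 0.    -0.    -0.834] [ 30.41 -12.72  -5.17]
[ 0.    -0.    -0.972] [ 34.41 -16.26  -5.17]
[ 0.     0.    -1.111] [ 38.02 -20.11  -5.17]
[ 0.    0.   -1.25] [ 41.22 -24.23  -5.17]
[ 0.     0.    -1.389] [ 43.99 -28.57  -5.17]
[ 0.     0.    -1.528] [ 46.32 -33.1   -5.17]
[ 0.     0.    -1.667] [ 48.19 -37.77  -5.17]
[ 0.     0.    -1.806] [ 49.6  -42.53  -5.17]
[ 0.     0.    -1.945] [ 50.55 -47.34  -5.17]
[ 0.     0.    -2.084] [ 51.04 -52.16  -5.17]
[ 0.     0.    -2.222] [ 51.08 -56.93  -5.17]
[ 0.     0.    -2.361] [ 50.68 -61.63  -5.17]
[ 0.   0.  -2.5] [ 49.86 -66.21  -5.17]
```

apply_moves:
  moves:
    - [[0,0,-0.14],[5.0,-1,-1.3],-1]
    - [[0,0,-0.28],[10,-2.4,-2.4],-1]
    - [[0,0,-0.42],[15,-4,-3.5],-1]
    - [[0,0,-0.56],[20,-6.5,-4.6],-1]
    - [[0,0,-0.7],[25,-9,-5.2],-1]
    - [[0,0,-0.83],[29.5,-12,-5.2],-1]
    - [[0,0,-0.97],[34,-16,-5.2],-1]
    - [[0,0,-1.11],[38,-20,-5.2],-1]
    - [[0,0,-1.25],[41.2,-24,-5.2],-1]
    - [[0,0,-1.39],[44,-28.5,-5.2],-1]
    - [[0,0,-1.53],[46.3,-33,-5.2],-1]
    - [[0,0,-1.67],[48.2,-37.6,-5.2],-1]
    - [[0,0,-1.81],[49.6,-42.4,-5.2],-1]
    - [[0,0,-1.95],[50.5,-47.2,-5.2],-1]
    - [[0,0,-2.08],[51,-52,-5.2],-1]
    - [[0,0,-2.22],[51,-57,-5.2],-1]
    - [[0,0,-2.36],[50.7,-61.6,-5.2],-1]
    - [[0,0,-2.5],[49.9,-66.2,-5.2],-1]
    - [[0,0,-2.5],[49.9,-66.2,-5.2],-1]

```text
time: 2.5
tool_pos: [0.4769, 0.1504, 0.3006]
tool_rot: [0.0, 0.204, 0.979, 0.0]
contact_force: [0.0, -0.8, 0.4]
gripper_width: 1.001
grasp_force: 0.0
```

```bash
python3 - <<'E'
from h import *
s=manip.state(); print(s["joint_pos"],s["tool_pos"],s["tool_rot"])
p=np.array(s["tool_pos"]); t=np.array([.355,.248,.24])
rows([(*(p+(t-p)*i/6),2.726+1.9*i/13) for i in range(1,7)]+[(*t,2.726+1.9*i/13) for i in (8,10,12,13)])
E
```

```text
[ 1.56344216e-01 -2.78424698e-01  1.83150979e+00  6.14785026e-04
  1.58791672e+00 -1.00304447e+00] [0.47685241 0.15044609 0.30059579] [1.67411160e-04 2.04250932e-01 9.78918472e-01 3.92057018e-04]
[ 0.001  0.    -0.142] [2.51 0.68 1.01]
[ 0.001  0.    -0.288] [5.02 1.35 2.02]
[ 0.001  0.    -0.434] [7.54 2.03 3.03]
[ 0.001  0.    -0.58 ] [10.05  2.71  4.04]
[ 0.001  0.    -0.727] [12.56  3.39  5.05]
[ 0.001  0.001 -0.873] [15.07  4.06  6.06]
[ 1.000e-03  1.000e-03 -1.165e+00] [15.07  4.06  6.06]
[ 1.000e-03  1.000e-03 -1.457e+00] [15.07  4.06  6.06]
[ 0.00e+00  1.00e-03 -1.75e+00] [15.07  4.06  6.06]
[ 0.000e+00  1.000e-03 -1.896e+00] [15.07  4.06  6.06]
```

apply_moves:
  moves:
    - [[0,0,-0.14],[2.5,0.7,1],-1]
    - [[0,0,-0.29],[5,1.35,2],-1]
    - [[0,0,-0.43],[7.5,2,3],-1]
    - [[0,0,-0.58],[10,2.7,4],-1]
    - [[0,0,-0.73],[12.5,3.4,5],-1]
    - [[0,0,-0.87],[15,4,6],-1]
    - [[0,0,-1.02],[15,4,6],-1]
    - [[0,0,-1.17],[15,4,6],-1]
    - [[0,0,-1.31],[15,4,6],-1]
    - [[0,0,-1.46],[15,4,6],-1]
    - [[0,0,-1.6],[15,4,6],-1]
    - [[0,0,-1.75],[15,4,6],-1]
    - [[0,0,-1.9],[15,4,6],-1]
    - [[0,0,-1.9],[15,4,6],-1]

```text
time: 3.9
tool_pos: [0.357, 0.245, 0.2405]
tool_rot: [0.0, -0.676, 0.737, -0.0]
contact_force: [-0.1, 0.3, -0.2]
gripper_width: 1.002
grasp_force: 0.0
```

```bash
python3 - <<'E'
from h import *
s=manip.state(); print(s["time"],s["joint_pos"],s["tool_pos"],s["tool_rot"])
f=manip.grab_frame("wrist"); save(f,"w1")
print("cam",w([0,0,0],f),f["K"][0,0],f["k1"])
for l in ["plinth","screw_head","cup"]: pt(f,l)
E
```

```text
3.9 [ 4.29242957e-01 -4.32378240e-01  2.04677898e+00  3.51679230e-06
  1.52679626e+00 -2.62552881e+00] [0.35699776 0.24500363 0.24046424] [ 1.88771799e-04 -6.75754379e-01  7.37126842e-01 -5.91943362e-05]
cam [0.350824   0.16908801 0.36735595] 311.1689920811374 -0.05069804234204568
plinth spot_point 0.6 [ 0.4276  0.3351 -0.0011]
screw_head spot_point 0.86 [0.3668 0.2663 0.0793]
cup spot_point 0.63 [0.4371 0.3473 0.0514]
```

View pics/w1.png

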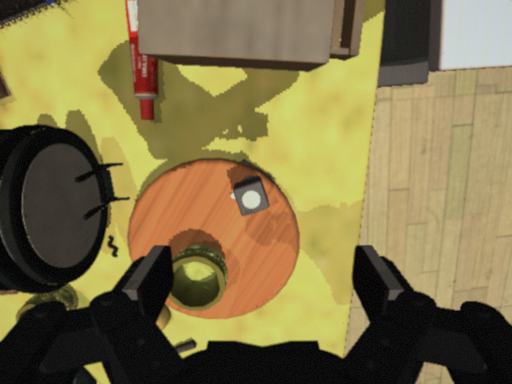

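```bash
python3 - <<'E'
from h import *
f=manip.grab_frame("wrist"); im=f["image"]
m=manip.silhouettes(f,"screw_head"); print([ (d["score"],d["pixels"].sum()) for d in m])
c=im[165:225,215:285]
hsv=cv2.cvtColor(c,cv2.COLOR_RGB2HSV)
g=((hsv[...,1]<70)&(hsv[...,2]>75)).astype(np.uint8)
n,lab,st,ce=cv2.connectedComponentsWithStats(g); k=1+np.argmax(st[1:,4]); g=(lab==k).astype(np.uint8)
cn=np.vstack(cv2.findContours(g,0,2)[0]); r=cv2.minAreaRect(cn); box=cv2.boxPoints(r); print(r,box+[215,165])
# back-project corners to z=.091
def ray(uv,z):
    u=cv2.undistortPoints(np.array(uv,float).reshape(-1,1,2),f["K"],np.array([f["k1"],0,0,0.])).reshape(-1,2)
    o=w([0,0,0],f); d=np.array([w([a,b,1],f)-o for a,b in u]); return o+d*((z-o[2])/d[:,2:])
P=ray(box+[215,165],.091); print(P.round(4),P.mean(0)); e=np.roll(P,-1,0)-P; print(np.linalg.norm(e,axis=1),np.degrees(np.arctan2(e[:,1],e[:,0]))%90)
big=cv2.resize(c[:,:,::-1],None,fx=8,fy=8,interpolation=cv2.INTER_CUBIC); cv2.polylines(big,[((box+.5)*8).astype(int)],True,(0,255,0),1)
cv2.imwrite("pics/d.png",big)
E
```

```text
[(0.68, np.int64(1002))]
((33.95000457763672, 33.85000228881836), (26.87936019897461, 32.88768768310547), 71.56504821777344) [[229.10000515 191.30000305]
 [260.30000305 180.90000153]
 [268.80000305 206.40000153]
 [237.6000061  216.80000305]]
[[0.3893 0.2536 0.091 ]
 [0.3595 0.2461 0.091 ]
 [0.3537 0.2718 0.091 ]
 [0.3843 0.2797 0.091 ]] [0.37167573 0.262812   0.091     ]
[0.03078621 0.02628152 0.03160822 0.02661012] [14.07251855 12.6989696  14.6101475  10.9475955 ]
```

View pics/d.png

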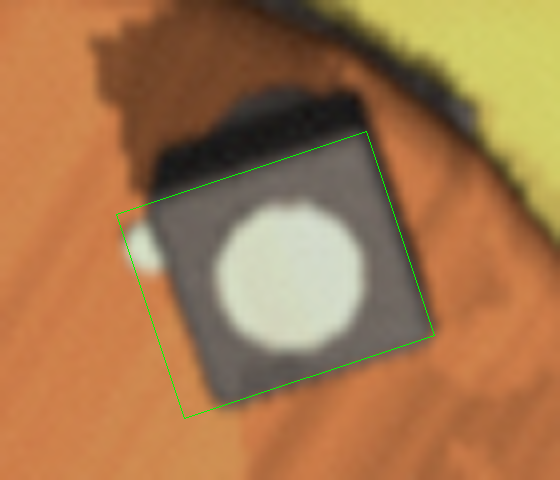

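```bash
cat > tilt.py <<'E'
from h import *
from scipy.optimize import least_squares
def contour(f,c0):
    hsv=cv2.cvtColor(f["image"],cv2.COLOR_RGB2HSV); H,S,V=[hsv[...,i].astype(int) for i in range(3)]
    m=((H<=16)&(S>110)&(V>60)).astype(np.uint8)
    m=cv2.morphologyEx(m,cv2.MORPH_OPEN,np.ones((3,3)))
    n,lab,st,_=cv2.connectedComponentsWithStats(m); k=lab[int(c0[1])-25:int(c0[1])+26,int(c0[0])-25:int(c0[0])+26]
    k=np.bincount(k[k>0]).argmax(); m=(lab==k).astype(np.uint8)
    return cv2.convexHull(max(cv2.findContours(m,0,1)[0],key=len)).reshape(-1,1,2), m
def dense(h):
    m=np.vstack([h,h[:1]]).reshape(-1,2).astype(float); out=[]
    for a,b in zip(m[:-1],m[1:]):
        n=max(1,int(np.hypot(*(b-a))/2)); out+= [a+(b-a)*i/n for i in range(n)]
    return np.array(out)
TH=np.linspace(0,2*np.pi,120,endpoint=False)
def model(f,cx,cy,t,az):   # az: world direction of local -y ; lean down over it by t
    u=np.array([np.cos(az),np.sin(az),0]); v=np.array([-u[1],u[0],0]); z=np.array([0,0,1.])
    un=u*np.cos(t)-z*np.sin(t); zn=z*np.cos(t)+u*np.sin(t)
    P=np.vstack([np.array([cx,cy,0])+.1*(np.cos(TH)[:,None]*un+np.sin(TH)[:,None]*v)+h*zn for h in (.024,.046)])
    return cv2.convexHull(px(f,P).astype(np.float32))
def fit(fs,az,free_az=False,x0=(.425,.332,.08)):
    D=[]
    for f in fs:
        h,_=contour(f,px(f,[x0[0],x0[1],.046])[0]); D.append(dense(h))
    # per-picture pixel offset (calibration) is a free nuisance, weakly held
    def res(p):
        r=[]
        for i,(f,d) in enumerate(zip(fs,D)):
            M=model(f,p[0],p[1],p[2],az); o=p[3+2*i:5+2*i]
            r+=[cv2.pointPolygonTest(M,tuple(map(float,q-o)),True) for q in d]; r+=list(o*8)
        return np.array(r)
    s=least_squares(res,list(x0)+[0]*2*len(fs),loss="soft_l1",f_scale=.7,diff_step=1e-4,x_scale=[.001,.001,.01]+[.3]*2*len(fs))
    return s.x, np.median(abs(res(s.x)))
E
python3 - <<'E'
from tilt import *
import time
fs={c:manip.grab_frame(c) for c in ["scene","top","wrist"]}
az=np.arctan2(.263-.333,.3695-.426)
for k in (["scene"],["top"],["wrist"],["scene","top","wrist"]):
    x,e=fit([fs[i] for i in k],az); print(k,x.round(4),round(e,2))
f=fs["scene"]; im=f["image"].copy(); h,_=contour(f,px(f,[.425,.332,.046])[0])
x,e=fit([f],az)
big=cv2.resize(im[110:250,220:430,::-1],None,fx=3.8,fy=3.8,interpolation=cv2.INTER_CUBIC)
for hh,col in ((h.reshape(-1,2),(255,0,0)),(model(f,*x[:3],az).reshape(-1,2)+x[3:5],(0,255,0))):
    cv2.polylines(big,[((hh-[220,110]+.5)*3.8).astype(int)],True,col,1)
cv2.imwrite("pics/e.png",big)
E
```

```text
['scene'] [0.4278 0.3262 0.0904 0.     0.    ] 0.63
['top'] [0.4278 0.3384 0.3517 0.     0.    ] 0.83
['wrist'] [ 0.4218  0.3326 -0.0313  0.      0.    ] 0.6
['scene', 'top', 'wrist'] [ 0.4221  0.3328 -0.0174  0.      0.      0.      0.      0.      0.    ] 1.27
```

View pics/e.png

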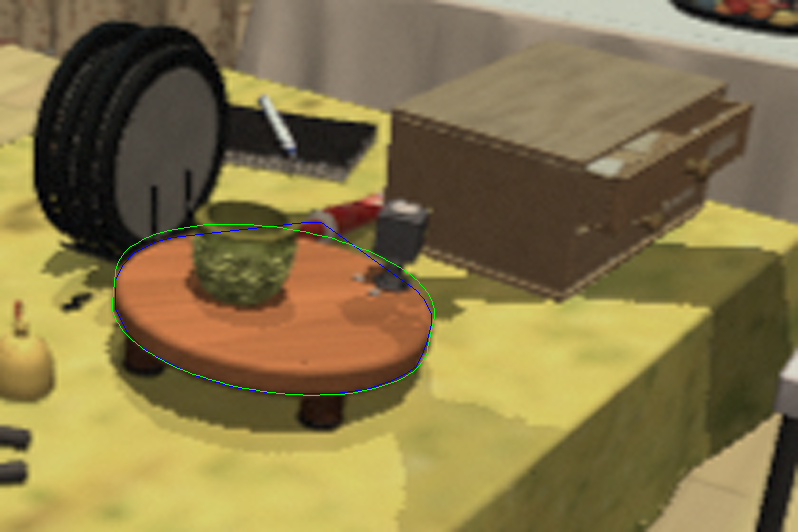

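```bash
cat >> h.py <<'E'
U=np.array([-.626,-.78,0]); 
def tool(C,t,yaw):
    """tool pose at head centre C, axis leaning t along U, tool-x yaw"""
    a=yaw; r=R.from_matrix(np.array([[np.cos(a),np.sin(a),0],[np.sin(a),-np.cos(a),0],[0,0,-1]]))
    return np.array(C), R.from_rotvec(np.cross([0,0,1],U)*t)*r
def rel(poses,p0=None,r0=None):
    s=manip.state(); q=np.array(s["tool_rot"])
    if p0 is None: p0=np.array(s["tool_pos"]); r0=R.from_quat(q[[1,2,3,0]])
    for p,r in poses: print([*(r0.inv()*r).as_rotvec().round(3)], [*(r0.inv().apply(p-p0)*100).round(2)])
def stroke(C0,t0,yaw0,turn,n):
    P=[]
    for i in range(1,n+1):
        d=turn*i/n; P.append(tool(np.array(C0)-U*.076*.0195*d,t0-.0195*d,yaw0-d))
    return P
E
python3 - <<'E'
from h import *
C=np.array([.370,.264,.077]); t=.08; y=np.radians(283)
zn=np.array([0,0,1])+U*t
P=[tool(C+zn*h,t,y) for h in (.12,.08,.045,.02,0)]; rel(P)
print("stroke"); rel(stroke(C,t,y,1.4,11),*P[-1])
E
```

```text
[np.float64(0.055), np.float64(-0.059), np.float64(-0.314)] [np.float64(-1.21), np.float64(-0.6), np.float64(4.33)]
[np.float64(0.055), np.float64(-0.059), np.float64(-0.314)] [np.float64(-1.48), np.float64(-0.78), np.float64(8.33)]
[np.float64(0.055), np.float64(-0.059), np.float64(-0.314)] [np.float64(-1.71), np.float64(-0.93), np.float64(11.83)]
[np.float64(0.055), np.float64(-0.059), np.float64(-0.314)] [np.float64(-1.88), np.float64(-1.04), np.float64(14.33)]
[np.float64(0.055), np.float64(-0.059), np.float64(-0.314)] [np.float64(-2.01), np.float64(-1.13), np.float64(16.33)]
stroke
[np.float64(-0.002), np.float64(0.002), np.float64(0.127)] [np.float64(-0.01), np.float64(-0.01), np.float64(0.0)]
[np.float64(-0.003), np.float64(0.004), np.float64(0.255)] [np.float64(-0.02), np.float64(-0.03), np.float64(0.0)]
[np.float64(-0.005), np.float64(0.006), np.float64(0.382)] [np.float64(-0.03), np.float64(-0.04), np.float64(0.0)]
[np.float64(-0.006), np.float64(0.008), np.float64(0.509)] [np.float64(-0.05), np.float64(-0.06), np.float64(0.01)]
[np.float64(-0.007), np.float64(0.011), np.float64(0.636)] [np.float64(-0.06), np.float64(-0.07), np.float64(0.01)]
[np.float64(-0.008), np.float64(0.013), np.float64(0.764)] [np.float64(-0.07), np.float64(-0.09), np.float64(0.01)]
[np.float64(-0.008), np.float64(0.016), np.float64(0.891)] [np.float64(-0.08), np.float64(-0.1), np.float64(0.01)]
[np.float64(-0.008), np.float64(0.019), np.float64(1.018)] [np.float64(-0.09), np.float64(-0.12), np.float64(0.01)]
[np.float64(-0.008), np.float64(0.022), np.float64(1.145)] [np.float64(-0.1), np.float64(-0.13), np.float64(0.01)]
[np.float64(-0.007), np.float64(0.026), np.float64(1.273)] [np.float64(-0.12), np.float64(-0.15), np.float64(0.02)]
[np.float64(-0.006), np.float64(0.029), np.float64(1.4)] [np.float64(-0.13), np.float64(-0.16), np.float64(0.02)]
```

apply_moves:
  moves:
    - [[0.055,-0.059,-0.15],[-0.6,-0.3,2],-1]
    - [[0.055,-0.059,-0.314],[-1.2,-0.6,4.3],-1]
    - [[0.055,-0.059,-0.314],[-1.35,-0.7,6.3],-1]
    - [[0.055,-0.059,-0.314],[-1.48,-0.78,8.3],-1]
    - [[0.055,-0.059,-0.314],[-1.6,-0.85,10],-1]
    - [[0.055,-0.059,-0.314],[-1.65,-0.9,11],-1]
    - [[0.055,-0.059,-0.314],[-1.65,-0.9,11],-1]

```text
time: 5.05
tool_pos: [0.3664, 0.2602, 0.1287]
tool_rot: [-0.039, 0.782, -0.622, -0.0]
contact_force: [-0.2, 0.4, -0.6]
gripper_width: 0.998
grasp_force: 0.0
```

```bash
python3 - <<'E'
from h import *
s=manip.state(); print(s["joint_pos"],s["tool_pos"])
f=manip.grab_frame("wrist"); save(f,"w2"); pt(f,"screw_head")
C=np.array([.370,.264,.077]); t=.08; zn=np.array([0,0,1])+U*t
a=np.radians(13); sq=[C+zn*.015+.014*(i*np.array([np.cos(a),np.sin(a),0])+j*np.array([-np.sin(a),np.cos(a),0])) for i,j in ((1,1),(1,-1),(-1,-1),(-1,1))]
q=px(f,sq); c=q.mean(0); x0,y0=(c-[60,50]).astype(int).clip(0)
big=cv2.resize(f["image"][y0:y0+100,x0:x0+120,::-1],None,fx=5,fy=5,interpolation=cv2.INTER_CUBIC)
cv2.polylines(big,[((q-[x0,y0]+.5)*5).astype(int)],True,(0,255,0),1); cv2.imwrite("pics/f.png",big); print(c,x0,y0)
E
```

```text
[ 0.43049601 -0.33673398  2.168873    0.03768624  1.24097702 -2.94944452] [0.36642389 0.26021625 0.12870334]
screw_head spot_point 0.83 [0.3672 0.263  0.078 ]
[261.21406224 231.48481458] 201 181
```

View pics/f.png

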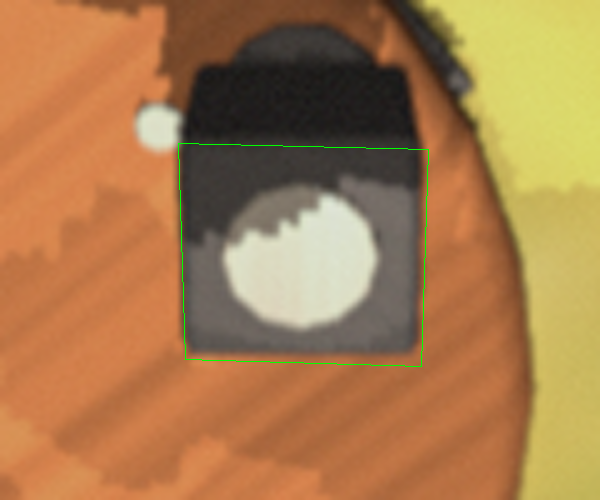

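```bash
python3 - <<'E'
from h import *
C=np.array([.3698,.264,.077]); t=.08; y=np.radians(283.5)
rel([tool(C,t,y)])
E
```

```text
[np.float64(-0.001), np.float64(0.0), np.float64(-0.008)] [np.float64(0.0), np.float64(0.07), np.float64(5.4)]
```

apply_moves:
  moves:
    - [[0,0,0],[0,0.05,2],-1]
    - [[0,0,0],[0,0.05,4],-1]
    - [[0,0,0],[0,0.05,5.3],-1]
    - [[0,0,0],[0,0.05,5.3],-0.5]
    - [[0,0,0],[0,0.05,5.3],0]
    - [[0,0,0],[0,0.05,5.3],0.3]
    - [[0,0,0],[0,0.05,5.3],0.6]
    - [[0,0,0],[0,0.05,5.3],0.6]
    - [[0,0,0],[0,0.05,5.3],0.6]

```text
time: 6.05
tool_pos: [0.3701, 0.2641, 0.0788]
tool_rot: [-0.041, 0.782, -0.622, 0.0]
contact_force: [-3.0, -0.9, 6.5]
gripper_width: 0.322
grasp_force: 59.9
```

apply_moves:
  moves:
    - [[-0.002,0.002,0.127],[-0.01,-0.01,0],0.6]
    - [[-0.003,0.004,0.255],[-0.02,-0.03,0],0.6]
    - [[-0.005,0.006,0.382],[-0.03,-0.04,0],0.6]
    - [[-0.006,0.008,0.509],[-0.05,-0.06,0],0.6]
    - [[-0.007,0.011,0.636],[-0.06,-0.07,0],0.6]
    - [[-0.008,0.013,0.764],[-0.07,-0.09,0],0.6]
    - [[-0.008,0.016,0.891],[-0.08,-0.1,0],0.6]
    - [[-0.008,0.019,1.018],[-0.09,-0.12,0],0.6]
    - [[-0.008,0.022,1.145],[-0.1,-0.13,0],0.6]
    - [[-0.007,0.026,1.273],[-0.12,-0.15,0],0.6]
    - [[-0.006,0.029,1.4],[-0.13,-0.16,0],0.6]
    - [[-0.006,0.029,1.4],[-0.13,-0.16,0],0.6]

```text
time: 7.25
tool_pos: [0.3721, 0.2649, 0.0786]
tool_rot: [0.022, -0.198, 0.98, 0.016]
contact_force: [2.3, -4.5, 3.9]
gripper_width: 0.313
grasp_force: 60.0
```

```bash
python3 - <<'E'
from h import *
s=manip.state(); print(s["joint_pos"],s["ft_torque"])
g=manip.grab_frame("scene"); save(g,"s2")
a=cv2.resize(g["image"][110:250,220:430,::-1],None,fx=3.8,fy=3.8,interpolation=cv2.INTER_CUBIC); cv2.imwrite("pics/g.png",a)
E
```

```text
[ 0.44385143 -0.22590118  2.17250553  0.02185793  1.14514802 -1.53453846] [-1.20938188 -0.43152601 -0.09955014]
```

View pics/g.png

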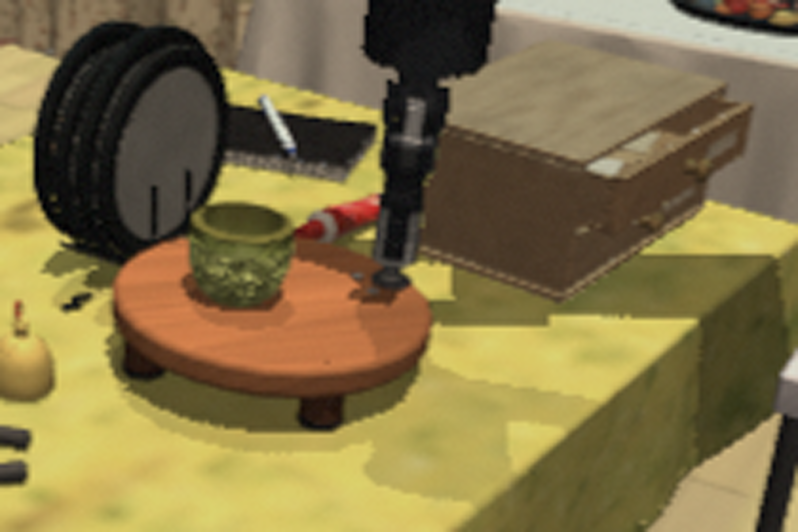

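```bash
python3 - <<'E'
from h import *
C=np.array([.3698,.264,.077])-U*.076*.0195*1.4; t=.08-.0273;y=np.radians(283)-1.4
rel(stroke(C,t,y,1.4,11),*tool(C,t,y))
E
```

```text
[np.float64(0.001), np.float64(0.002), np.float64(0.127)] [np.float64(-0.02), np.float64(0.01), np.float64(0.0)]
[np.float64(0.003), np.float64(0.004), np.float64(0.255)] [np.float64(-0.03), np.float64(0.02), np.float64(0.0)]
[np.float64(0.005), np.float64(0.006), np.float64(0.382)] [np.float64(-0.05), np.float64(0.03), np.float64(0.0)]
[np.float64(0.007), np.float64(0.007), np.float64(0.509)] [np.float64(-0.07), np.float64(0.04), np.float64(0.0)]
[np.float64(0.009), np.float64(0.009), np.float64(0.636)] [np.float64(-0.08), np.float64(0.04), np.float64(0.0)]
[np.float64(0.012), np.float64(0.01), np.float64(0.764)] [np.float64(-0.1), np.float64(0.05), np.float64(0.01)]
[np.float64(0.015), np.float64(0.011), np.float64(0.891)] [np.float64(-0.12), np.float64(0.06), np.float64(0.01)]
[np.float64(0.018), np.float64(0.011), np.float64(1.018)] [np.float64(-0.13), np.float64(0.07), np.float64(0.01)]
[np.float64(0.021), np.float64(0.011), np.float64(1.145)] [np.float64(-0.15), np.float64(0.08), np.float64(0.01)]
[np.float64(0.024), np.float64(0.011), np.float64(1.273)] [np.float64(-0.17), np.float64(0.09), np.float64(0.01)]
[np.float64(0.028), np.float64(0.011), np.float64(1.4)] [np.float64(-0.18), np.float64(0.1), np.float64(0.01)]
```

apply_moves:
  moves:
    - [[0,0,0],[0,0,0],0.3]
    - [[0,0,0],[0,0,0],0]
    - [[0,0,0],[0,0,0],0]
    - [[0,0,0],[0,0,0],0]
    - [[0,0,0],[0,0,0],0.3]
    - [[0,0,0],[0,0,0],0.6]
    - [[0,0,0],[0,0,0],0.6]
    - [[0,0,0],[0,0,0],0.6]

```text
time: 8.1
tool_pos: [0.3709, 0.2652, 0.0777]
tool_rot: [0.02, -0.198, 0.98, 0.017]
contact_force: [-0.3, -3.5, 2.0]
gripper_width: 0.315
grasp_force: 59.0
```

apply_moves:
  moves:
    - [[0.001,0.002,0.127],[-0.02,0.01,0],0.6]
    - [[0.003,0.004,0.255],[-0.03,0.02,0],0.6]
    - [[0.005,0.006,0.382],[-0.05,0.03,0],0.6]
    - [[0.007,0.007,0.51],[-0.07,0.04,0],0.6]
    - [[0.009,0.009,0.636],[-0.08,0.04,0],0.6]
    - [[0.012,0.01,0.764],[-0.1,0.05,0],0.6]
    - [[0.015,0.011,0.89],[-0.12,0.06,0],0.6]
    - [[0.018,0.011,1.02],[-0.13,0.07,0],0.6]
    - [[0.021,0.011,1.145],[-0.15,0.08,0],0.6]
    - [[0.024,0.011,1.27],[-0.17,0.09,0],0.6]
    - [[0.028,0.011,1.4],[-0.18,0.1,0],0.6]
    - [[0.028,0.011,1.4],[-0.18,0.1,0],0.6]
    - [[0.028,0.011,1.4],[-0.18,0.1,0],0.2]
    - [[0.028,0.011,1.4],[-0.18,0.1,0],-0.3]
    - [[0.028,0.011,1.4],[-0.18,0.1,0],-0.6]
    - [[0.028,0.011,1.4],[-0.18,0.1,0],-0.6]

```text
time: 9.7
tool_pos: [0.372, 0.2672, 0.0778]
tool_rot: [0.002, 0.48, 0.877, 0.013]
contact_force: [-0.4, 0.0, -0.1]
gripper_width: 0.802
grasp_force: 0.0
```

```bash
sed -i 's/H<=16)&(S>110)/H<=16)\&(H>=5)\&(S>110)/; s/,diff_step=1e-4//; s/"soft_l1",f_scale=.7/"cauchy",f_scale=.5/' tilt.py
sed -i 's/s=least_squares(res,/s=least_squares(lambda y:res(np.array(y)*SC),/; s/list(x0)+\[0\]\*2\*len(fs),loss/(np.array(list(x0)+[0]*2*len(fs))\/SC)+1e-3,loss/; s/,x_scale=.*)$/,diff_step=3e-3)/; s/return s.x, np.median(abs(res(s.x)))/x=s.x*SC; return x, np.median(abs(res(x)))/; s/    D=\[\]/    D=[]; SC=np.array([.01,.01,.01]+[1]*2*len(fs))/' tilt.py
cat > m.py <<'E'
from tilt import *
az=np.arctan2(-.78,-.626)
f=manip.grab_frame("scene"); np.save("frames_%d.npy"%f["shot"],np.array(f,dtype=object),allow_pickle=True); print("shot",f["shot"])
for t0 in (.02,.08):
  x,e=fit([f],az,x0=(.425,.332,t0)); print(t0,x.round(4),round(e,2))
E
python3 m.py; python3 -c "
from tilt import *
s=manip.state(); print(s['joint_pos'],s['tool_pos'])
f=manip.grab_frame('scene')
for n in ('scene0','s2'):
    g=dict(f); g['image']=cv2.imread(f'pics/{n}.png')[:,:,::-1].copy(); print(n,[fit([g],np.arctan2(-.78,-.626),x0=(.425,.332,t))[0].round(4) for t in (.02,.08)])
"
```

```text
shot 12
0.02 [0.4297 0.3326 0.0798 0.0028 0.    ] 0.66
0.08 [0.4296 0.3326 0.0808 0.     0.    ] 0.69
[ 0.45381895 -0.20103771  2.15283381  0.01180156  1.16669253 -0.12021306] [0.37202487 0.26718952 0.0777697 ]
scene0 [array([0.4294, 0.3314, 0.1364, 0.    , 0.    ]), array([0.4294, 0.3314, 0.1364, 0.    , 0.    ])]
s2 [array([0.4284, 0.3323, 0.1117, 0.    , 0.0189]), array([0.4285, 0.3322, 0.1114, 0.0053, 0.0192])]
```

```bash
cat > t2.py <<'E'
from tilt import *
AZ=np.arctan2(-.070,-.060)
def pts(f,c0):
    hsv=cv2.cvtColor(cv2.resize(f["image"],None,fx=4,fy=4,interpolation=cv2.INTER_CUBIC),cv2.COLOR_RGB2HSV)
    H,S,V=[hsv[...,i].astype(int) for i in range(3)]
    m=((H<=17)&(H>=4)&(S>100)&(V>50)).astype(np.uint8)
    n,lab,st,_=cv2.connectedComponentsWithStats(m); y,x=int(c0[1]*4),int(c0[0]*4)
    k=lab[y-120:y+120,x-120:x+120]; k=np.bincount(k[k>0]).argmax()
    c=max(cv2.findContours((lab==k).astype(np.uint8),0,1)[0],key=len).reshape(-1,2)[::4]
    return (c+.5)/4-.5
def fit2(f,x0,az=AZ,fixer=None):
    d=pts(f,px(f,[x0[0],x0[1],.046])[0]); SC=np.array([.01,.01,.01,1])
    def res(y):
        p=y*SC; M=model(f,p[0],p[1],p[2],az)
        return np.array([cv2.pointPolygonTest(M,(float(a),float(b)),True) for a,b in d])-p[3]
    y=np.array([*x0,0])/SC+1e-3
    for fs in (2,.5,.25): s=least_squares(res,y,loss="cauchy",f_scale=fs,diff_step=2e-3); y=s.x
    r=res(y); return y*SC, (abs(r)<.5).mean(), d, r
E
python3 - <<'E'
from t2 import *
f=manip.grab_frame('scene'); save(f,"s3")
for n in ('scene0','s2','s3'):
    g=dict(f); g['image']=cv2.imread(f'pics/{n}.png')[:,:,::-1].copy()
    for t in (.02,.08): x,q,d,r=fit2(g,(.428,.332,t)); print(n,x.round(4),round(q,2))
    for da in (-.1,.1): print(fit2(g,(.428,.332,.05),az=AZ+da)[0].round(4))
big=cv2.resize(g["image"][110:250,220:430,::-1],None,fx=3.8,fy=3.8,interpolation=cv2.INTER_CUBIC)
cv2.polylines(big,[((model(f,*x[:3],AZ).reshape(-1,2)-[220,110]+.5)*3.8).astype(int)],True,(0,255,0),1)
for p,k in zip(d,r): cv2.circle(big,tuple(((p-[220,110]+.5)*3.8).astype(int)),1,(255,0,0) if abs(k)<.5 else (255,255,255),-1)
cv2.imwrite("pics/h.png",big)
E
```

```text
scene0 [0.4256 0.3316 0.085  1.2484] 0.57
scene0 [0.4256 0.3316 0.085  1.2484] 0.57
[0.426  0.3311 0.0838 1.4307]
[0.4252 0.332  0.0861 1.0584]
s2 [0.425  0.332  0.0582 1.2175] 0.61
s2 [0.425  0.332  0.0582 1.2174] 0.61
[0.4254 0.3318 0.0579 1.3555]
[0.4246 0.3321 0.0599 1.047 ]
s3 [0.4248 0.3331 0.0303 1.2566] 0.55
s3 [0.4248 0.3331 0.0303 1.2565] 0.55
[0.425  0.3329 0.03   1.3162]
[0.4247 0.3333 0.0309 1.1944]
```

View pics/h.png

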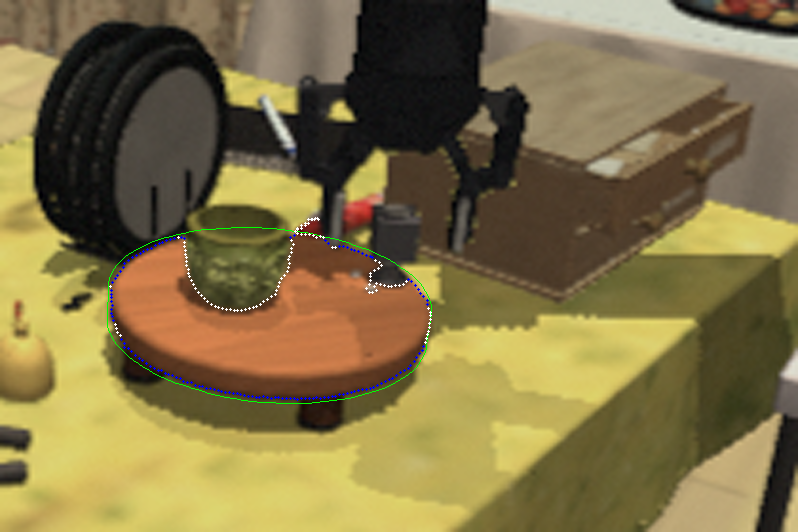

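```bash
python3 - <<'E'
from h import *
C=np.array([.3698,.264,.077])-U*.076*.0195*2.8; t=.0263;y=np.radians(283)-2.8
rel(stroke(C,t,y,1.2,9),*tool(C,t,y))
E
```

```text
[np.float64(0.002), np.float64(-0.001), np.float64(0.133)] [np.float64(0.01), np.float64(0.02), np.float64(0.0)]
[np.float64(0.005), np.float64(-0.002), np.float64(0.267)] [np.float64(0.01), np.float64(0.04), np.float64(0.0)]
[np.float64(0.007), np.float64(-0.004), np.float64(0.4)] [np.float64(0.02), np.float64(0.06), np.float64(0.0)]
[np.float64(0.009), np.float64(-0.006), np.float64(0.533)] [np.float64(0.03), np.float64(0.07), np.float64(0.0)]
[np.float64(0.01), np.float64(-0.008), np.float64(0.667)] [np.float64(0.03), np.float64(0.09), np.float64(0.0)]
[np.float64(0.012), np.float64(-0.011), np.float64(0.8)] [np.float64(0.04), np.float64(0.11), np.float64(0.0)]
[np.float64(0.013), np.float64(-0.013), np.float64(0.933)] [np.float64(0.04), np.float64(0.13), np.float64(0.0)]
[np.float64(0.014), np.float64(-0.017), np.float64(1.067)] [np.float64(0.05), np.float64(0.15), np.float64(0.0)]
[np.float64(0.015), np.float64(-0.02), np.float64(1.2)] [np.float64(0.06), np.float64(0.17), np.float64(0.0)]
```

apply_moves:
  moves:
    - [[0,0,0],[0,0,0],-0.2]
    - [[0,0,0],[0,0,0],0.2]
    - [[0,0,0],[0,0,0],0.4]
    - [[0,0,0],[0,0,0],0.6]
    - [[0,0,0],[0,0,0],0.6]
    - [[0,0,0],[0,0,0],0.6]

```text
time: 10.45
tool_pos: [0.3721, 0.2671, 0.0779]
tool_rot: [0.002, 0.48, 0.877, 0.012]
contact_force: [-0.7, -1.1, 2.5]
gripper_width: 0.318
grasp_force: 59.2
```

apply_moves:
  moves:
    - [[0.002,-0.001,0.133],[0.01,0.02,0],0.6]
    - [[0.005,-0.002,0.267],[0.01,0.04,0],0.6]
    - [[0.007,-0.004,0.4],[0.02,0.06,0],0.6]
    - [[0.009,-0.006,0.533],[0.03,0.07,0],0.6]
    - [[0.01,-0.008,0.667],[0.03,0.09,0],0.6]
    - [[0.012,-0.011,0.8],[0.04,0.11,0],0.6]
    - [[0.013,-0.013,0.933],[0.04,0.13,0],0.6]
    - [[0.014,-0.017,1.067],[0.05,0.15,0],0.6]
    - [[0.015,-0.02,1.2],[0.06,0.17,0],0.6]
    - [[0.015,-0.02,1.2],[0.06,0.17,0],0.6]
    - [[0.015,-0.02,1.2],[0.06,0.17,0],0.2]
    - [[0.015,-0.02,1.2],[0.06,0.17,0],-0.2]
    - [[0.015,-0.02,1.2],[0.06,0.17,0],-0.6]
    - [[0.015,-0.02,1.2],[0.06,0.17,0],-0.6]

```text
time: 11.85
tool_pos: [0.373, 0.2685, 0.0777]
tool_rot: [-0.0, 0.891, 0.453, 0.001]
contact_force: [-0.1, 0.0, 0.4]
gripper_width: 0.803
grasp_force: 0.0
```

```bash
cat > m2.py <<'E'
from t2 import *
import sys
ts=[]
for i in range(2):
    f=manip.grab_frame('scene'); save(f,sys.argv[1]); x,q,d,r=fit2(f,(.425,.332,.02)); print(x.round(4),round(q,2))
s=manip.state(); print(s["time"],s["joint_pos"][5],s["tool_pos"])
E
python3 m2.py s4
```

```text
[0.4245 0.3321 0.0025 1.1017] 0.47
[0.4248 0.333  0.0082 1.1713] 0.48
11.95 1.0917145827180594 [0.37312031 0.26849498 0.07777027]
```

```bash
cat > avg.py <<'E'
from t2 import *
import sys
fs=[manip.grab_frame('scene') for _ in range(8)]
a=np.mean([f["image"].astype(float) for f in fs],0); np.save(f"avg_{sys.argv[1]}.npy",a)
g=dict(fs[0]); g["image"]=a.round().astype(np.uint8); x=fit2(g,(.425,.332,.01))[0]; print("avg fit",x.round(4))
print("mean fit",np.mean([fit2(f,(.425,.332,.01))[0] for f in fs[::2]],0).round(4))
# patch motion vs baseline
b=np.load("avg_A.npy"); G=lambda i:cv2.cvtColor(i.astype(np.float32),cv2.COLOR_RGB2GRAY)
cx={n:px(fs[0],p)[0] for n,p in dict(py=[.425+.052+.013,.332+.06+.015,.04],px=[.425+.076,.332-.065,.04],mx=[.425-.076,.332+.065,.04]).items()}
for n,c in cx.items():
    x,y=c.round().astype(int); sl=(slice(y-12,y+13),slice(x-12,x+13))
    W=np.eye(2,3,dtype=np.float32)
    try: cc,W=cv2.findTransformECC(G(b)[sl],G(a)[sl],W,cv2.MOTION_TRANSLATION,(3,200,1e-6),None,3); print(n,c.round(),W[:,2].round(3),round(cc,4))
    except cv2.error: print(n,"fail")
s=manip.state(); print(s["time"],s["joint_pos"][5],s["tool_pos"])
E
python3 avg.py A
```

```text
avg fit [0.4246 0.333  0.0075 1.1854]
mean fit [0.4247 0.3329 0.0071 1.1573]
py [249. 193.] [-0.  0.] 1.0
px [277. 172.] [ 0. -0.] 1.0
mx [305. 209.] [-0.  0.] 1.0
12.35 1.0921067504310857 [0.37322231 0.26848964 0.07778792]
```

apply_moves:
  moves:
    - [[0,0,0],[0,0,0],0]
    - [[0,0,0],[0,0,0],0.4]
    - [[0,0,0],[0,0,0],0.6]
    - [[0,0,0],[0,0,0],0.6]
    - [[0,0,0],[0,0,0],0.6]
    - [[0,0,0.1],[0,0,0],0.6]
    - [[0,0,0.2],[0,0,0],0.6]
    - [[0,0,0.3],[0,0.05,0],0.6]
    - [[0,0,0.3],[0,0.05,0],0.6]
    - [[0,0,0.3],[0,0.05,0],0.2]
    - [[0,0,0.3],[0,0.05,0],-0.2]
    - [[0,0,0.3],[0,0.05,0],-0.6]
    - [[0,0,0.3],[0,0.05,0],-0.6]

```text
time: 13.65
tool_pos: [0.3735, 0.2682, 0.0777]
tool_rot: [-0.0, 0.949, 0.315, 0.001]
contact_force: [-0.1, -1.0, -0.7]
gripper_width: 0.802
grasp_force: 0.0
```

```bash
python3 avg.py B
```

```text
avg fit [0.4247 0.3328 0.0058 1.1316]
mean fit [0.4248 0.3326 0.0038 1.1447]
py [249. 193.] [0.002 0.024] 0.9997
px [277. 172.] [ 0.015 -0.024] 0.9975
mx [305. 209.] [ 0.008 -0.01 ] 0.9995
14.05 1.3911207873238634 [0.37360817 0.26819465 0.07777552]
```

```bash
python3 - <<'E'
from h import *
G=lambda i:cv2.cvtColor(i.astype(np.float32),cv2.COLOR_RGB2GRAY)
I={n:G(cv2.imread(f"pics/{n}.png")[:,:,::-1]) for n in("scene0","s2","s3","s4")}; I["A"]=G(np.load("avg_A.npy")); I["B"]=G(np.load("avg_B.npy"))
for n in I:
  for (x,y) in ((249,193),(277,172),(305,209)):
    sl=(slice(y-12,y+13),slice(x-12,x+13))
    try: cc,W=cv2.findTransformECC(I["A"][sl],I[n][sl],np.eye(2,3,dtype=np.float32),cv2.MOTION_TRANSLATION,(3,300,1e-6),None,3); print(n,(x,y),W[:,2].round(3),round(cc,4))
    except cv2.error: print(n,"fail")
E
```

```text
scene0 (249, 193) [ 1.379 -0.93 ] 0.9438
scene0 (277, 172) [ 1.748 -1.329] 0.8724
scene0 (305, 209) [ 0.407 -0.352] 0.9384
s2 (249, 193) [ 0.95  -0.681] 0.9801
s2 (277, 172) [ 1.125 -0.961] 0.9548
s2 (305, 209) [ 0.28  -0.213] 0.9649
s3 (249, 193) [ 0.355 -0.302] 0.9676
s3 (277, 172) [ 0.527 -0.293] 0.9522
s3 (305, 209) [ 0.165 -0.071] 0.9891
s4 (249, 193) [-0.003  0.001] 1.0
s4 (277, 172) [-0.001 -0.001] 0.9999
s4 (305, 209) [ 0.002 -0.004] 0.9999
A (249, 193) [-0.  0.] 1.0
A (277, 172) [ 0. -0.] 1.0
A (305, 209) [-0.  0.] 1.0
B (249, 193) [0.002 0.024] 0.9997
B (277, 172) [ 0.015 -0.024] 0.9975
B (305, 209) [ 0.008 -0.01 ] 0.9995
```

apply_moves:
  moves:
    - [[0,0,0],[0,0,0],0]
    - [[0,0,0],[0,0,0],0.4]
    - [[0,0,0],[0,0,0],0.6]
    - [[0,0,0],[0,0,0],0.6]
    - [[0,0,0],[0,0,0],0.6]
    - [[0,0,0.1],[0,0,0],0.6]
    - [[0,0,0.2],[0,0,0],0.6]
    - [[0,0,0.3],[0,0,0],0.6]
    - [[0,0,0.4],[0,0,0],0.6]
    - [[0,0,0.4],[0,0,0],0.6]
    - [[0,0,0.4],[0,0,0],0.2]
    - [[0,0,0.4],[0,0,0],-0.2]
    - [[0,0,0.4],[0,0,0],-0.6]
    - [[0,0,0.4],[0,0,0],-0.6]

```text
time: 15.45
tool_pos: [0.3735, 0.2682, 0.0777]
tool_rot: [-0.001, 0.993, 0.12, 0.001]
contact_force: [-1.1, -1.2, -0.2]
gripper_width: 0.795
grasp_force: 0.0
```

```bash
python3 avg.py C
```

```text
avg fit [0.4251 0.3324 0.0014 1.1763]
mean fit [ 0.425   0.3312 -0.0042  1.0273]
py [249. 193.] [-0.04   0.013] 0.9983
px [277. 172.] [-0.039 -0.056] 0.9946
mx [305. 209.] [ 0.058 -0.124] 0.9973
15.85 1.7911053176951328 [0.37362427 0.2682142  0.07777528]
```

apply_moves:
  moves:
    - [[0,0,0],[0,0,0],0]
    - [[0,0,0],[0,0,0],0.4]
    - [[0,0,0],[0,0,0],0.6]
    - [[0,0,0],[0,0,0],0.6]
    - [[0,0,0],[0,0,0],0.6]
    - [[0,0,0.1],[0,0,0],0.6]
    - [[0,0,0.2],[0,0,0],0.6]
    - [[0,0,0.3],[0,0,0],0.6]
    - [[0,0,0.4],[0,0,0],0.6]
    - [[0,0,0.4],[0,0,0],0.6]
    - [[0,0,0.4],[0,0,0],0.2]
    - [[0,0,0.4],[0,0,0],-0.2]
    - [[0,0,0.4],[0,0,0],-0.6]
    - [[0,0,0.4],[0,0,0],-0.6]

```text
time: 17.25
tool_pos: [0.3736, 0.2682, 0.0777]
tool_rot: [-0.001, 0.997, -0.08, 0.001]
contact_force: [0.3, 0.8, 1.1]
gripper_width: 0.797
grasp_force: 0.0
```

```bash
python3 avg.py D
```

```text
avg fit [ 0.4253  0.3312 -0.0049  1.0888]
mean fit [ 0.4253  0.3308 -0.0073  1.0513]
py [249. 193.] [-0.073  0.046] 0.9968
px [277. 172.] [-0.067 -0.09 ] 0.9902
mx [305. 209.] [-0.082 -0.138] 0.9899
17.65 2.191096269642292 [0.37362    0.26820962 0.07776909]
```

apply_moves:
  moves:
    - [[0,0,0],[0,0,0],0]
    - [[0,0,0],[0,0,0],0.4]
    - [[0,0,0],[0,0,0],0.6]
    - [[0,0,0],[0,0,0],0.6]
    - [[0,0,0],[0,0,0],0.6]
    - [[0,0,-0.14],[0,0,0],0.6]
    - [[0,0,-0.28],[0,0,0],0.6]
    - [[0,0,-0.42],[0,0,0],0.6]
    - [[0,0,-0.56],[0,0,0],0.6]
    - [[0,0,-0.7],[0,0,0],0.6]
    - [[0,0,-0.84],[0,0,0],0.6]
    - [[0,0,-1.0],[0,0,0],0.6]
    - [[0,0,-1.0],[0,0,0],0.6]
    - [[0,0,-1.0],[0,0,0],0.2]
    - [[0,0,-1.0],[0,0,0],-0.2]
    - [[0,0,-1.0],[0,0,0],-0.6]
    - [[0,0,-1.0],[0,0,0],-0.6]

```text
time: 19.35
tool_pos: [0.3736, 0.2683, 0.0777]
tool_rot: [-0.0, 0.913, 0.407, 0.001]
contact_force: [-0.2, -0.6, -0.3]
gripper_width: 0.796
grasp_force: 0.0
```

```bash
python3 avg.py E
```

```text
avg fit [0.4248 0.3329 0.0057 1.1713]
mean fit [0.4247 0.3328 0.0064 1.1328]
py [249. 193.] [-0.021  0.015] 1.0
px [277. 172.] [0.016 0.005] 0.9984
mx [305. 209.] [0.005 0.01 ] 0.9998
19.75 1.191288400890603 [0.37362681 0.26821461 0.07777769]
```

apply_moves:
  moves:
    - [[0,0,0],[0,0,0],0]
    - [[0,0,0],[0,0,0],0.4]
    - [[0,0,0],[0,0,0],0.6]
    - [[0,0,0],[0,0,0],0.6]
    - [[0,0,0],[0,0,0],0.6]
    - [[0,0,-0.14],[0,0,0],0.6]
    - [[0,0,-0.28],[0,0,0],0.6]
    - [[0,0,-0.4],[0,0,0],0.6]
    - [[0,0,-0.5],[0,0,0],0.6]
    - [[0,0,-0.5],[0,0,0],0.6]
    - [[0,0,-0.5],[0,0,0],0.2]
    - [[0,0,-0.5],[0,0,0],-0.2]
    - [[0,0,-0.5],[0,0,0],-0.6]
    - [[0,0,-0.5],[0,0,0],-0.6]

```text
time: 21.15
tool_pos: [0.3735, 0.2682, 0.0777]
tool_rot: [-0.0, 0.784, 0.621, 0.001]
contact_force: [0.1, -0.1, 1.3]
gripper_width: 0.8
grasp_force: 0.0
```

```bash
python3 avg.py F
```

```text
avg fit [0.4247 0.3331 0.0153 1.1748]
mean fit [0.4247 0.3329 0.0147 1.1708]
py [249. 193.] [ 0.115 -0.103] 0.9968
px [277. 172.] [ 0.182 -0.134] 0.9853
mx [305. 209.] [ 0.037 -0.012] 0.9991
21.55 0.691238931211302 [0.37360831 0.26820619 0.07775985]
```

apply_moves:
  moves:
    - [[0,0,0],[0,0,0],0]
    - [[0,0,0],[0,0,0],0.4]
    - [[0,0,0],[0,0,0],0.6]
    - [[0,0,0],[0,0,0],0.6]
    - [[0,0,0],[0,0,0],0.6]
    - [[0,0,0.14],[0,0,0],0.6]
    - [[0,0,0.28],[0,0,0],0.6]
    - [[0,0,0.4],[0,0,0],0.6]
    - [[0,0,0.48],[0,0,0],0.6]
    - [[0,0,0.48],[0,0,0],0.6]
    - [[0,0,0.48],[0,0,0],0.6]
    - [[0,0,0.48],[0,0,0],0.2]
    - [[0,0,0.48],[0,0,0],-0.2]
    - [[0,0,0.48],[0,0,0],-0.6]
    - [[0,0,0.48],[0,0,0],-0.6]

```text
time: 23.05
tool_pos: [0.3735, 0.2682, 0.0777]
tool_rot: [-0.0, 0.909, 0.417, 0.001]
contact_force: [0.2, 0.0, -0.3]
gripper_width: 0.799
grasp_force: 0.0
```

```bash
python3 avg.py G
```

```text
avg fit [0.4248 0.3329 0.007  1.1394]
mean fit [0.4246 0.3323 0.003  1.1003]
py [249. 193.] [-0.02   0.012] 1.0
px [277. 172.] [0.025 0.005] 0.9984
mx [305. 209.] [0.006 0.017] 0.9998
23.45 1.1711099860053402 [0.37361422 0.26819574 0.07776153]
```

apply_moves:
  moves:
    - [[0,0,0],[0,0,0],-1]
    - [[0,0,0],[0,0,-1],-1]
    - [[0,0,0],[0,0,-3],-1]
    - [[0,0,0],[0,0,-6],-1]
    - [[0,0,0],[0,0,-10],-1]
    - [[0,0,0],[0,0,-14],-1]
    - [[0,0,0],[0,0,-18],-1]
    - [[0,0,0],[0,0,-18],-1]
    - [[0,0,0],[0,0,-18],-1]

```text
time: 24.35
tool_pos: [0.3739, 0.2683, 0.2598]
tool_rot: [-0.0, 0.909, 0.417, 0.003]
contact_force: [-0.2, -0.0, -0.5]
gripper_width: 0.999
grasp_force: 0.0
```

```bash
python3 avg.py H; python3 - <<'E'
from h import *
f=manip.grab_frame("scene"); g=manip.grab_frame("top"); [pt(x,l) for x in (f,g) for l in ("cup","bell","plinth")]
a=np.hstack([f["image"][110:250,200:420],g["image"][130:270,272:492]])[:,:,::-1]; cv2.imwrite("pics/i.png",cv2.resize(a,(800,255)))
E
```

```text
avg fit [0.4246 0.3321 0.0041 1.089 ]
mean fit [0.4245 0.3322 0.0034 1.1113]
py [249. 193.] [-0.022  0.013] 1.0
px [277. 172.] [0.03  0.028] 0.9985
mx [305. 209.] [0.096 0.021] 0.9948
24.75 1.1711562171823824 [0.37298944 0.2677951  0.25674104]
cup spot_point 0.88 [ 0.449   0.6632 -0.0047]
cup spot_point 0.67 [0.439  0.3501 0.0441]
bell spot_point 0.62 [ 0.5283  0.4472 -0.002 ]
plinth spot_point 0.71 [ 0.4259  0.3318 -0.0025]
cup spot_point 0.88 [ 0.4453  0.6649 -0.0007]
cup spot_point 0.76 [0.4354 0.3518 0.0468]
bell spot_point 0.78 [0.5294 0.4497 0.0015]
plinth spot_point 0.79 [ 0.42    0.3317 -0.0017]
```

View pics/i.png

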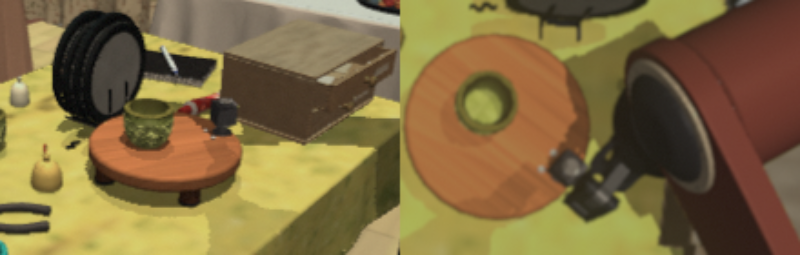

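The board looks level. The cup is still on it, at (150,120) in the scene half, the bell is untouched at (45,170), and the gripper is clear above the screw.

```bash
python3 -c "
from plant import manip
print(manip.job_done())"
```

```text
the job is handed in; nothing more can be done
None
```

I turned the foot screw about 4.1 rad clockwise net and handed the job in at about 25 s. By the camera measurements the plinth is level on all four feet to within about 0.1 rad of screw. To find that point I briefly turned past it and back. The cup is still standing on the plinth, the bell was not touched, and the plinth itself moved about 1–2 mm at most.

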